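# Load the dry block and hold the surface probe on its check spot

### The arm

A 6-joint arm with a two-finger parallel gripper is mounted at the origin on a cart in front of the work surface, level with it; the furniture and walls round the work are solid. World frame = base frame: x ahead of the robot, y to its left, z up, the work surface at z = 0. Lengths are in mm, angles in rad, forces in N, time in s.
With the tool pointing down it reaches from about 325 to 900 mm from the base axis. Payload 3.5 kg.
Tool frame: the origin (TCP) lies on the mounting face of the last link; the fingertips stand 173 mm ahead of it and the grasp point (between the pads) lies r.grip_depth ahead of it (r.grip_depth is the distance from the TCP to the grasp point, in mm); z points along the fingers, x is the direction in which the jaws open and shut, and the axes are right-handed (so a half turn about z gives the same grasp; the last joint's range is limited). The gripper opens to 85 mm and grips with 20 to 120 N. Pads are 22 mm wide; open, the fingers measure 114 mm over their backs; the gripper's body (76 mm by 85 mm) begins 54 mm behind the grasp point. The pads swing forward as they close: fully open they stand 13 mm farther back than shut.
Start: joints at [1.177, 0.276, -0.026, 1.268, 0, 1.467], TCP at [179.206, 598.755, 404.713] pointing down, gripper open.
Joint ranges: [-3.12, 3.12], [-0.85, 1.88], [-1.08, 1.24], [-1.95, 2.15], [-1.57, 1.53], [-3.14, 3.14]. Speed limits (rad/s): [2.57, 2.57, 3.14, 3.14, 3.14, 3.14].

### API

Orientations are given as a rotation vector (axis times angle).
In Python, from station import r gives the robot as it stands. The module is installed in compiled form; this text tells all that it offers. Calls block until the motion is done:
- r.goto(position, orientation): joint-space move of the TCP to a pose.
- r.movel(position, max_speed=150, rot=None): straight line of the TCP; rot=None keeps the orientation; max_speed is the mean speed in mm/s.
- r.set_joints(angles): joint-space move.
- r.gripper_to(opening, force=None): finger opening in mm; force is the grip in N (None keeps the last); returns when the fingers have stopped.
- r.pause(seconds).
- r.inverse_kinematics(position, orientation): joint angles nearest the present ones, or None.
- r.get_obs(): the state.
- r.read_camera(name): name is "side" or "top"; returns a dict with "pixels" (480x640x3 uint8, blue, green, red), "vfov" (degrees; the focal length in pixels is half the picture's height over the tangent of half this angle, whatever the lens; pixels are square), "cx", "cy" (the principal point, pixels), "dist" ([k1, k2, p1, p2, k3] as OpenCV has them; the pictures are not rectified), "R" (3x3) and "t" (3): a world point X has camera coordinates R X + t. Camera axes: x right, y down, z forward; pixel columns grow to the right and rows downward; lengths in mm; the calibration is good to about 2 mm. A picture is of the moment at which its call begins. There is no depth.
A pose or a line that the arm cannot do raises r.IKError and nothing moves.
- r.job_done(): hands the job in, once; it reports no verdict.
Trained networks look in a picture, given as the dict that the camera call returned (one of the last four; its "shot" number tells which), for a name from the list of things; names that differ only in an ending like _2 or _b are one class to them, and where a whole thing is asked for, a point or a joint stands for the part that bears it (a point fixed in the world has none). Each returns a list of dicts, best first, with "p" (0 to 1); they miss things now and then, are a little off and sometimes report something else, mostly with a low value. They report only what shows in the picture. A call takes as long as a camera call. They do not tell look-alikes from the thing itself.
- r.spot_in(picture, label): "box" ([left, top, right, bottom] in pixels, round what is visible of it).
- r.regions_of(picture, label): "pixels" (480x640 bool, what is visible of it) and "box" ([left, top, right, bottom] in pixels, round what is visible of it).
- r.pinpoint(picture, label): "location" ([column, row] in pixels: a listed point, or the origin of a listed thing).
The state is a dict: "t": time; "joints": joint angles; "qvel": joint speeds; "joint_torque": joint torques, N m; "position": TCP position; "eef_rot": TCP orientation; "ft_force": force on the tool from outside, world axes, zero at the start; "moment": the same for the moment, N m; "opening": finger opening in mm.
Only numpy, scipy, OpenCV 4.12 (cv2) and the standard library are available. Lean on these libraries where they do the work, as an engineer would, in place of code of your own. Each camera call takes 0.05 s, during which the arm holds its last target.

### The job

Take the sample tube out of the rack and drop it, foot down, all the way into the empty well of the dry block, and let go of it. Then lift the hand probe out of its stand and hold its sprung tip on the round metal check spot of the block's sloping front, square to the slope, pressing lightly so that the tip goes in about half of its travel. Finish while still holding the probe there; never press hard, and leave the two open sample cups standing where they are.

Things in the scene. Friction and masses are not known exactly. Their poses are not given: they have to be found in the camera images.
- tube_centre (a point): Loose sample tube, clear ribbed plastic, 86 mm long, about 15 g: lower 51 mm are 13 mm across, upper part 16 mm (rim 19 mm). The only tube in the green rack, upright at the start. The point is on its axis half-way up, 43 mm above the foot; z runs to its mouth. Grip the upper part, 20 mm or less below its mouth.
- tube_foot (a point): Middle of the foot end of the same tube.
- rack: Green tube rack, 86 x 225 x 55 mm, two rows of seven openings, fixed. Origin under its centre on the worktop; y along its length. The tube stands on its 4 mm floor in the middle opening of the row on the -x side (x about -21 mm, y = 0 in the rack frame), so its mouth is 90 mm above the worktop; the opening is 22 x 16 mm.
- block: Dry block (tube warmer), fixed, 154 (x) x 158 (y) x 60 mm high. Origin under its centre on the worktop. Rear half: level aluminium deck with three wells along y at x = +36 mm; those at y = 0 and -40 mm hold fixed tubes standing 46 mm out, the one at y = +40 mm is empty. White front half slopes down toward -x at 20 degrees; dark window and keys at +y, check spot at -y.
- well_mouth (a point): Centre of the empty well's mouth, level with the deck, 60 mm above the worktop. The well is upright, 16.5 mm wide and 40 mm deep; a seated tube stands 46 mm out of it. z points up, x and y as for the block.
- well_floor (a point): Centre of the floor of the empty well, 40 mm below its mouth.
- check_spot (a point): Centre of the check spot's face: a plain steel disc 24 mm across in a thin dark ring, 1.5 mm proud of the sloping front, fixed. z points out of the slope (20 degrees from vertical, leaning toward the block's -x side), x points up the slope, y along the block's width.
- check_pad: The steel disc of the check spot, fixed to the block; axes as for the spot, origin 1.5 mm behind its face.
- stand: Probe stand, fixed: round dark foot 88 mm across with a grey sleeve 40 mm across, top 70 mm above the worktop, upright bore 15 mm wide. Origin under its centre on the worktop.
- probe_grip (a point): Centre of the probe's handle, a black cylinder 24 mm across and 70 mm long (plus a 5 mm end button), 90 mm above the tip face when the tip is out. z runs along the probe, away from the tip. At the start it stands upright in the stand, the handle resting on the sleeve, 70 to 140 mm above the worktop. Lift it straight up by at least 60 mm to clear the bore.
- probe: The hand probe as a whole, loose, 130 mm long, about 80 g: black handle, 9 mm steel shaft, sprung tip. Origin on the axis at the tip face when the tip is out; z along the probe to the handle.
- tip_face (a point): Middle of the flat end face (10 mm across) of the probe's sprung tip; it moves with the tip.
- sensor_tip (a joint): Travel of the sprung tip into the probe: 0 out, 0.012 m fully in. The spring takes 400 N/m: 2.4 N at half travel (6 mm), 4.8 N at the end.
- cup_a_centre (a point): Loose open sample cup, clear, 50 mm across and 87 mm high, 60 g; the point is half-way up. A bystander on the +y side in front of the block.
- cup_b_centre (a point): The other cup of the same kind, on the -y side in front of the block; the point is half-way up.
Mind the look-alikes: they are no part of the job. There is more than one size of the block; the one meant has the size given above. Of the things like the probe, leave any that is pink; of the rest the larger one is meant.

How it is judged:
By the outcome, as a careful person would: the job done as asked, in the order asked, and still so for the second after the job is handed in, while the arm keeps its last pose, push and grip.
It also fails if it takes over 58 s, if anything falls off the work surface, if the arm or the gripper's body presses on something with over 40 N, if the wrist force passes 120 N, or if a joint passes its speed limit or range.

## Working session

There is one attempt and no reset: what is moved stays moved. The work goes in short steps, each a Python script; the robot and the scene stay as the last script left them, time stands still between calls to the robot, and variables do not carry over. Pictures are saved under pics/ and viewed, and the job is handed in when it is done.

```bash
mkdir -p pics; ls
python3 - <<'E'
from station import r
import cv2
print(r.grip_depth, r.get_obs())
for n in("side","top"):
    p=r.read_camera(n); cv2.imwrite(f"pics/{n}0.png",p["pixels"])
    print(n,{k:v for k,v in p.items() if k!="pixels"})
E
```

```text
pics
154.70000000000002 {'t': 0.0, 'joints': array([ 1.17657914e+00,  2.77155534e-01, -2.79138048e-02,  1.26801532e+00,
       -5.10083993e-06,  1.46739400e+00]), 'qvel': array([ 0.00099229,  0.00021338,  0.0003751 , -0.00075273,  0.0008522 ,
       -0.00049219]), 'joint_torque': array([ 1.46483417e-03, -4.45506656e+01,  2.95202315e+01,  1.63813960e-02,
       -1.39157115e-05, -4.13307660e-06]), 'position': array([179.06314003, 598.37700518, 403.52976448]), 'eef_rot': array([ 2.51893248,  1.87541936, -0.00308407]), 'ft_force': array([-0.52813328,  0.31159769,  0.01493542]), 'moment': array([-0.03940068, -0.01539582,  0.01713716]), 'opening': 85.56025051857269}
side {'vfov': 54.09453980387155, 'cx': 311.05868157206214, 'cy': 236.67548509317334, 'dist': array([-0.08785886,  0.        ,  0.        ,  0.        ,  0.        ]), 'R': array([[-0.99014201, -0.13729345, -0.0277363 ],
       [-0.02874427,  0.39297799, -0.91909851],
       [ 0.13708596, -0.90924078, -0.39305042]]), 't': array([ 523.55805822,   76.4120153 , 1244.16093204]), 'shot': 1}
top {'vfov': 45.048457325189204, 'cx': 311.6125550341833, 'cy': 240.39759209101882, 'dist': array([0.06505505, 0.        , 0.        , 0.        , 0.        ]), 'R': array([[ 3.56281613e-01, -9.34378518e-01,  4.43944076e-04],
       [-7.46903852e-01, -2.85082319e-01, -6.00718492e-01],
       [ 5.61425015e-01,  2.13693370e-01, -7.99460503e-01]]), 't': array([-130.96006767,  437.54468693, 1325.85824656]), 'shot': 2}
```

View pics/side0.png

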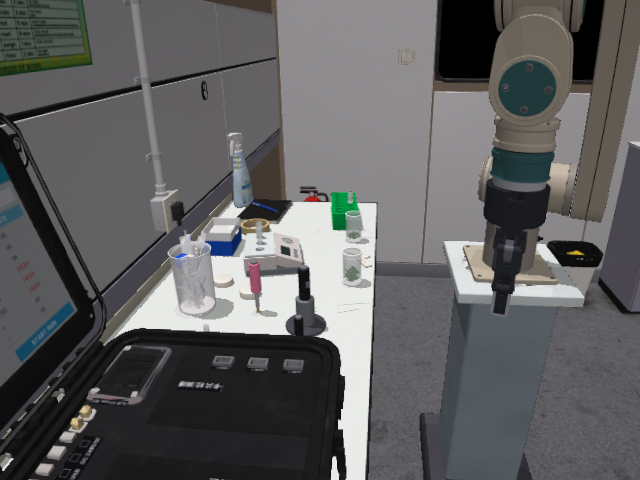

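View pics/top0.png

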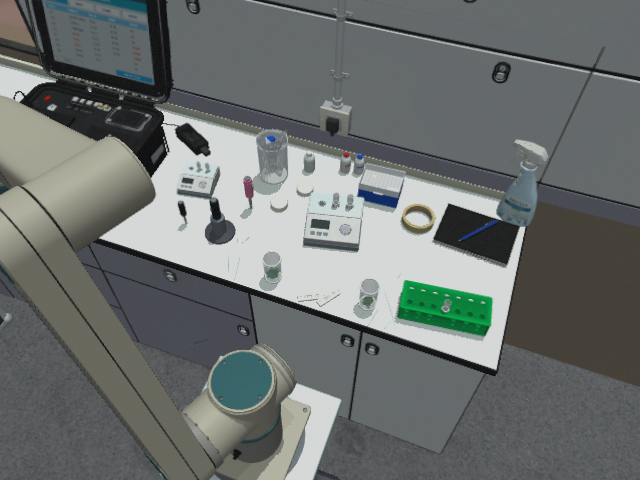

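```bash
cat > h.py <<'E'
from station import r
import numpy as np, cv2
from scipy.optimize import least_squares
from scipy.spatial.transform import Rotation as Ro
def K(p):
    f=240/np.tan(np.radians(p["vfov"])/2); return np.array([[f,0,p["cx"]],[0,f,p["cy"]],[0,0,1.]])
def proj(p,X):
    X=np.atleast_2d(np.asarray(X,float)); return cv2.projectPoints(X.reshape(-1,1,3),cv2.Rodrigues(p["R"])[0],p["t"],K(p),p["dist"])[0].reshape(-1,2)
def ray(p,uv):
    n=cv2.undistortPoints(np.array([[uv]],float),K(p),p["dist"])[0,0]
    d=p["R"].T@np.array([n[0],n[1],1]); return -p["R"].T@p["t"],d/np.linalg.norm(d)
def onz(p,uv,z):
    o,d=ray(p,uv); return o+d*(z-o[2])/d[2]
def tri(pa,ua,pb,ub):
    oa,da=ray(pa,ua);ob,db=ray(pb,ub)
    s=np.linalg.lstsq(np.c_[da,-db],ob-oa,rcond=None)[0]
    A=oa+s[0]*da;B=ob+s[1]*db
    return (A+B)/2,np.linalg.norm(A-B)
def crop(p,box,name,marks=(),s=None):
    l,t,R,b=[int(v) for v in box]; im=p["pixels"][t:b,l:R]
    s=s or min(780/(R-l),580/(b-t)); s=int(s)
    im=cv2.resize(im,None,fx=s,fy=s,interpolation=cv2.INTER_CUBIC)
    for m in marks: cv2.circle(im,(int((m[0]-l+.5)*s),int((m[1]-t+.5)*s)),3,(0,0,255),-1)
    cv2.imwrite("pics/"+name,im)
E
python3 - <<'E'
from h import *
np.set_printoptions(precision=1,suppress=True)
S=r.read_camera("side");T=r.read_camera("top")
import pickle;pickle.dump((S,T),open("st.pkl","wb"))
for l in ["tube_centre","tube_foot","rack","block","well_mouth","check_spot","stand","probe_grip","probe","cup_a_centre","cup_b_centre"]:
    for n,p in(("S",S),("T",T)):
        print(l,n,[(np.array(d["location"]),round(float(d["p"]),2)) for d in r.pinpoint(p,l)])
crop(T,(290,170,390,260),"tb.png");crop(S,(235,180,375,300),"sb.png");crop(T,(170,160,270,250),"tp.png");crop(T,(385,260,505,345),"tr.png")
print(r.get_obs()["t"])
E
```

```text
tube_centre S [(array([349. , 207.1]), 0.5)]
tube_centre T [(array([447.1, 312.3]), 0.43), (array([320.4, 201.8]), 0.38)]
tube_foot S []
tube_foot T []
rack S [(array([345.1, 218.2]), 0.88)]
rack T [(array([367.5, 290.8]), 0.74), (array([446.6, 310.8]), 0.58)]
block S [(array([273.5, 262.6]), 0.8)]
block T [(array([197.9, 185.8]), 0.92), (array([332.1, 224.5]), 0.7)]
well_mouth S [(array([259.1, 250.6]), 0.87), (array([353.4, 266. ]), 0.32)]
well_mouth T [(array([324.9, 199.6]), 0.79), (array([191.1, 168.9]), 0.59)]
check_spot S [(array([287.3, 237.5]), 0.4), (array([302.4, 284.5]), 0.23)]
check_spot T [(array([201.7, 183.7]), 0.44), (array([349.8, 230.7]), 0.38)]
stand S [(array([305.2, 327.7]), 0.74), (array([288.6, 239.4]), 0.16)]
stand T [(array([219.9, 234.4]), 0.98)]
probe_grip S [(array([255. , 276.7]), 0.91), (array([302.7, 285.8]), 0.77), (array([302.4, 330.7]), 0.66)]
probe_grip T [(array([217.7, 207.6]), 0.75), (array([181.7, 209.5]), 0.69), (array([249.8, 186.4]), 0.51)]
probe S [(array([257.5, 312.4]), 0.8)]
probe T [(array([219.6, 227.1]), 0.71), (array([250.1, 207.9]), 0.55), (array([185.4, 225. ]), 0.46), (array([443.3, 311.2]), 0.24)]
cup_a_centre S [(array([349.2, 265.2]), 0.93), (array([351.4, 222.4]), 0.42)]
cup_a_centre T [(array([270.7, 266.2]), 0.87), (array([447.8, 310.2]), 0.54)]
cup_b_centre S [(array([307.4, 325.5]), 0.69), (array([352.2, 224.5]), 0.57)]
cup_b_centre T [(array([364.9, 292.8]), 0.77)]
1.3
```

View pics/tb.png

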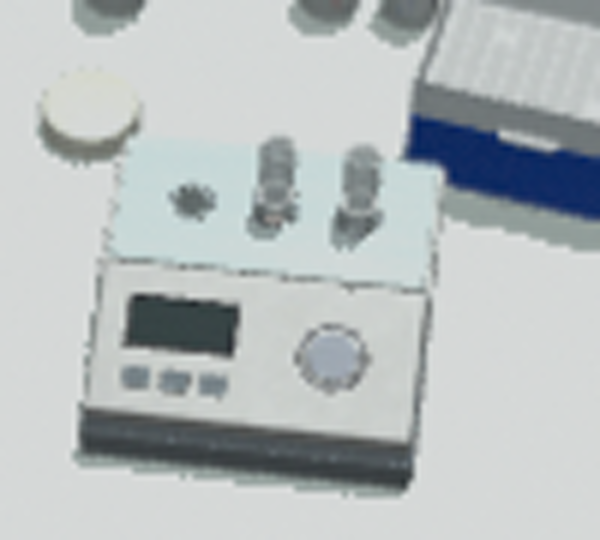

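View pics/sb.png

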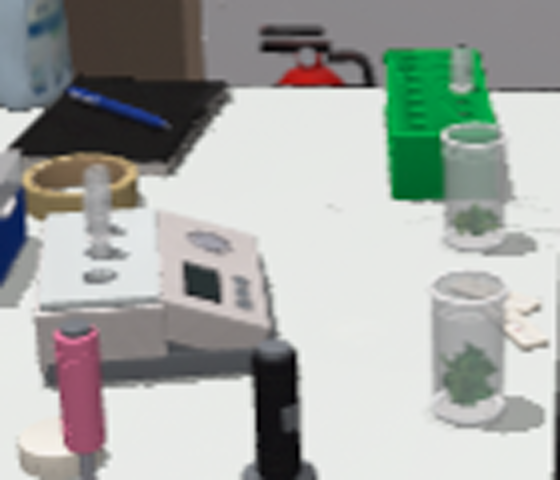

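View pics/tp.png

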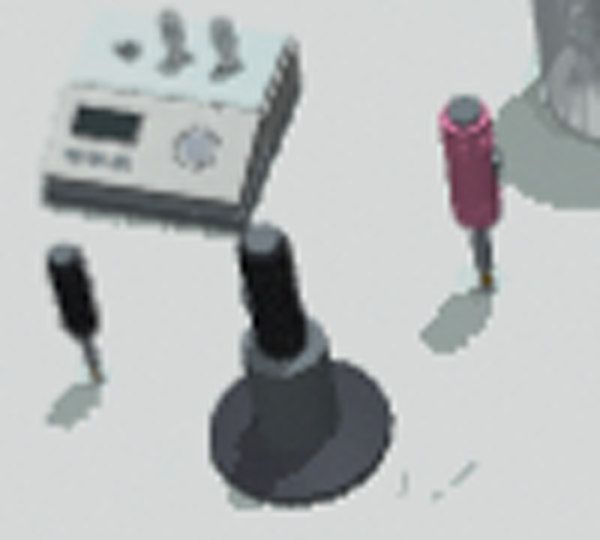

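View pics/tr.png

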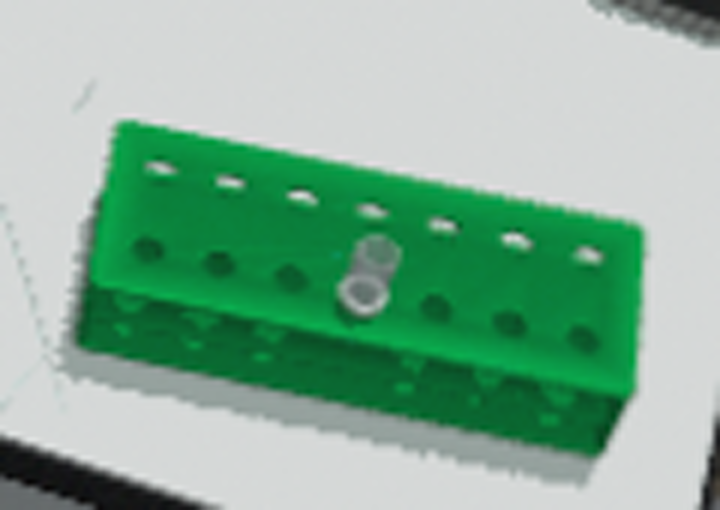

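```bash
cat > fit.py <<'E'
from h import *
import pickle
np.set_printoptions(precision=2,suppress=True)
S,T=pickle.load(open("st.pkl","rb"))
c=lambda pts,s,o:[(np.array(q)+.5)/s-.5+o for q in pts]
def fit(obs,x0):
    # obs: list (cam,local xyz,pix)
    def res(v):
        R=Ro.from_euler('z',v[2]).as_matrix()
        return np.concatenate([(proj(p,R@np.array(X)+[v[0],v[1],0])[0]-u) for p,X,u in obs])
    s=least_squares(res,x0,loss="soft_l1",x_scale=[100,100,1]); return s.x,res(s.x).reshape(-1,2)
zf=60-77*np.tan(np.radians(20))
bl=[(77,79,60),(77,-79,60),(0,79,60),(0,-79,60),(-77,79,zf),(-77,-79,zf),(36,40,60)]
ob=[(T,X,u) for X,u in zip(bl,c([(122,138),(443,168),(107,258),(428,290),(85,408),(408,442),(193,201)],6,(290,170)))]
ob2=[(S,X,u) for X,u in zip(bl,c([(38,307),(45,215),(162,300),(157,211),(270,328),(258,238),(100,276)],4,(235,180)))]
for o in(ob,ob2,ob+ob2):
    v,e=fit(o,[600,0,0]); print("block",v,np.degrees(v[2])); print(e.T)
rl=[(43,112.5,55),(43,-112.5,55),(-43,-112.5,55),(-43,112.5,55),(-43,112.5,0),(-43,-112.5,0)]
ro=[(T,X,u) for X,u in zip(rl,c([(120,122),(643,225),(632,388),(95,283),(78,350),(600,455)],6,(385,260)))]
v,e=fit(ro,[500,-300,0]);print("rack",v,e.T)
R=Ro.from_euler('z',v[2]).as_matrix()
for z in(4,55,90):
    P=R@[-21,0,z]+[v[0],v[1],0];print(P,proj(T,P),(proj(T,P)-[385,260])*6,proj(S,P))
print("mouth tri T",onz(T,c([(378,250)],6,(385,260))[0],90), "spot",)
A=c([(333,358)],6,(290,170))[0];B=c([(209,242)],4,(235,180))[0];print("spot",tri(T,A,S,B))
A=c([(193,201)],6,(290,170))[0];B=c([(100,276)],4,(235,180))[0];print("well",tri(T,A,S,B),onz(T,A,60),onz(S,B,60))
for n,z,u,s in(("stand top handle",140,(215.5,199.5),0),):pass
E
python3 fit.py
```

```text
block [623.7   30.47   0.23] 13.073159017772836
[[-0.02  0.63 -1.26  0.87 -1.41  1.15 -0.35]
 [-1.13 -0.59 -0.98 -0.44  1.46  1.98  0.37]]
block [626.7   30.39   0.23] 13.366510130826626
[[-0.24 -0.03 -1.16 -1.18  2.07  0.62  0.36]
 [ 0.14 -0.43 -0.07 -1.1   0.73 -0.6   0.56]]
block [625.76  30.82   0.23] 13.274810611567677
[[ 0.01  0.65 -1.12  0.99 -1.18  1.37 -0.26  0.03  0.3  -0.89 -0.84  2.36
   0.96  0.65]
 [-1.6  -1.2  -1.46 -1.08  0.96  1.31 -0.14  0.21 -0.38  0.02 -1.04  0.83
  -0.52  0.63]]
rack [ 460.36 -328.39    0.14] [[-0.88  0.61  1.1  -1.14 -0.86  1.07]
 [-0.89 -1.22  0.93  0.25 -0.11  0.31]]
[ 439.56 -331.29    4.  ] [[441.63 318.47]] [[339.76 350.8 ]] [[350.21 216.15]]
[ 439.56 -331.29   55.  ] [[445.26 308.43]] [[361.56 290.56]] [[350.27 202.  ]]
[ 439.56 -331.29   90.  ] [[447.88 301.21]] [[377.25 247.26]] [[350.31 192.09]]
mouth tri T [ 439.19 -330.65   90.  ] spot
spot (array([596.68, -13.49,  47.18]), np.float64(3.0353328378349635))
well (array([652.54,  77.11,  60.54]), np.float64(2.4861399588459183)) [651.38  77.13  60.  ] [654.29  74.22  60.  ]
```

```bash
cat > f2.py <<'E'
from fit import *
print("----")
print("spotT z45..", onz(T,c([(333,358)],6,(290,170))[0],47.5), onz(S,c([(209,242)],4,(235,180))[0],47.5))
print("stand", onz(T,c([(301,433)],6,(170,160))[0],3),onz(T,(219.9,234.4),0),onz(S,(305.2,327.7),0))
print("top", onz(T,c([(263,236)],6,(170,160))[0],145), onz(T,(217.7,207.6),105), tri(T,(217.7,207.6),S,(302.7,285.8)))
print("cupa",tri(T,(270.7,266.2),S,(349.2,265.2)),"cupb",tri(T,(364.9,292.8),S,(352.2,224.5)))
v,_=fit(ob+ob2,[600,0,0])
R=Ro.from_euler('z',v[2]).as_matrix()
print("well model",R@[36,40,60]+[v[0],v[1],0])
for P in ([596.7,-13.5,47.2],): print("spot local",R.T@(np.array(P)-[v[0],v[1],0]))
E
python3 f2.py | sed -n '/----/,$p'
python3 - <<'E'
from h import *
import pickle
S,T=pickle.load(open("st.pkl","rb"))
crop(S,(270,255,340,345),"sst.png")
E
```

```text
----
spotT z45.. [594.54 -13.61  47.5 ] [598.17 -14.92  47.5 ]
stand [490.74 330.12   3.  ] [484.17 326.82   0.  ] [494.55 338.29   0.  ]
top [492.4  329.76 145.  ] [497.64 325.4  105.  ] (array([499.8 , 328.5 ,  98.29]), np.float64(4.326632326172043))
cupa (array([410.36, 131.17,  47.18]), np.float64(8.224611873167317)) cupb (array([ 418.03, -129.53,   51.67]), np.float64(8.274466098842051))
well model [651.61  78.01  60.  ]
spot local [-38.46 -36.46  47.2 ]
```

View pics/sst.png

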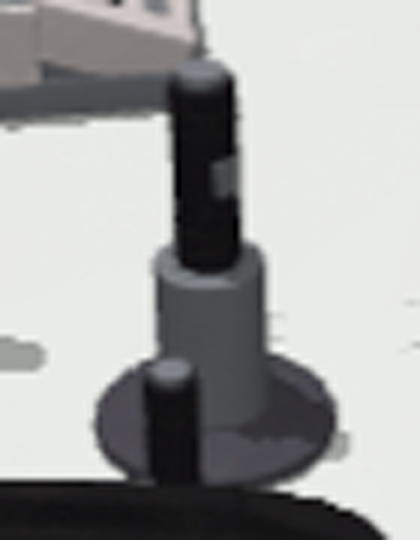

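Candidates: blocks at top-view (198,178, the small look-alike) and (335,218, fits 154x158: chosen). Probes at (249,188, pink), (182,208, small black) and (215,208, large black in the stand: chosen). There is one tube, in the rack at (447,302), besides the two fixed ones in the block. Wells at (322,203, chosen) and (191,169, on the small block). The crops above bear these choices out.

```bash
cat >> h.py <<'E'
YAW=0.2317
def down(yaw,tilt=None):
    # tool z down, tool x at angle yaw
    x=np.array([np.cos(yaw),np.sin(yaw),0]);z=np.array([0,0,-1.]);y=np.cross(z,x)
    return Ro.from_matrix(np.c_[x,y,z])
GD=154.7
def st():
    o=r.get_obs(); print("t%.2f pos"%o["t"],np.round(o["position"],1),"F",np.round(o["ft_force"],2),"op",round(o["opening"],1)); return o
E
python3 - <<'E'
from h import *
np.set_printoptions(precision=3,suppress=True)
for k in(0,1):
  for P in((439.3,-330.8,78+GD),(652,78,94+GD),(652,78,250+GD)):
    print(k,P,r.inverse_kinematics(P,down(YAW+k*np.pi).as_rotvec()))
# probe grasp & spot
for ya in (0,np.pi/2,np.pi,-np.pi/2):
    print("stand",ya,r.inverse_kinematics((492,330,112+GD),down(YAW+ya).as_rotvec()))
    n=Ro.from_euler('z',YAW).apply([-np.sin(np.radians(20)),0,np.cos(np.radians(20))])
    z=-n; x=Ro.from_euler('zy',[YAW,-np.radians(20)]).apply([np.cos(ya),np.sin(ya),0]);print(x@z)
    M=Ro.from_matrix(np.c_[x,np.cross(z,x),z]).as_rotvec()
    print("spot",r.inverse_kinematics(np.array([596.7,-13.5,47.2])+n*(86+GD),M))
E
```

```text
0 (439.3, -330.8, 232.7) [-0.763  0.295 -0.397  0.879  0.     0.576]
0 (652, 78, 248.7) [ 0.021  0.444 -0.135  0.992  0.     1.36 ]
0 (652, 78, 404.7) [0.021 0.332 0.049 1.287 0.    1.36 ]
1 (439.3, -330.8, 232.7) [-0.763  0.295 -0.397  0.879  0.    -2.565]
1 (652, 78, 248.7) [ 0.021  0.444 -0.135  0.992  0.    -1.782]
1 (652, 78, 404.7) [ 0.021  0.332  0.049  1.287  0.    -1.782]
stand 0 [ 0.482  0.325 -0.27   0.976  0.     1.821]
0.009676118096651753
spot [-0.222  0.094 -0.578  0.587  0.148  1.127]
stand 1.5707963267948966 [ 0.482  0.325 -0.27   0.976  0.     0.25 ]
0.07841234448274605
spot [-0.213  0.088 -0.587  0.561  0.112 -0.433]
stand 3.141592653589793 [ 0.482  0.325 -0.27   0.976  0.    -1.321]
-0.009676118096651753
spot [-0.222  0.094 -0.578  0.587  0.148 -2.014]
stand -1.5707963267948966 [ 0.482  0.325 -0.27   0.976 -0.    -2.892]
-0.07841234448274603
spot [-0.213  0.088 -0.587  0.561  0.112  2.708]
```

Run:
```python
from h import *
o=down(YAW).as_rotvec()
r.goto((439.3,-330.8,130+GD),o); st()
S=r.read_camera("side");T=r.read_camera("top")
import pickle;pickle.dump((S,T),open("st1.pkl","wb"))
crop(T,(385,200,515,345),"tr1.png");crop(S,(300,120,400,260),"sr1.png")
```

```text
t4.69 pos [ 439.7 -330.3  284.8] F [ 0.14  0.19 -0.79] op 85.5
```

View pics/tr1.png

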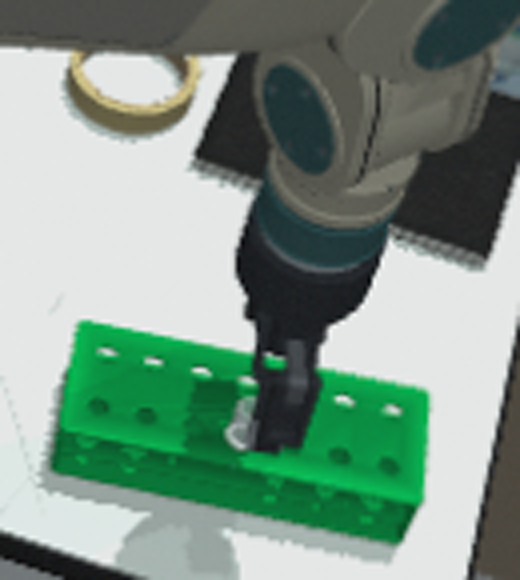

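View pics/sr1.png

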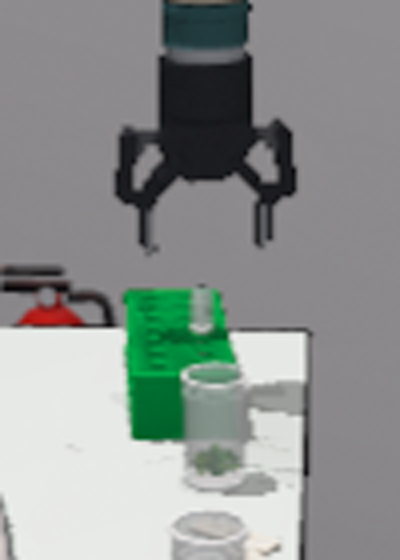

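Run:
```python
from h import *
r.gripper_to(50)
r.movel((439.3,-330.8,78+GD),150); st()
r.gripper_to(5,25); st()
S=r.read_camera("side");T=r.read_camera("top")
crop(T,(395,220,495,345),"tr2.png");crop(S,(310,140,390,240),"sr2.png")
r.movel((439.3,-330.8,240+GD),250); st()
```

```text
t5.73 pos [ 439.2 -330.8  232.6] F [-0.23 -0.33  0.53] op 49.6
t6.13 pos [ 439.7 -331.2  233.7] F [ 0.28 -0.09  2.48] op 15.2
t7.03 pos [ 438.8 -330.3  393.1] F [-0.67 -0.39 -0.64] op 15.5
```

View pics/tr2.png

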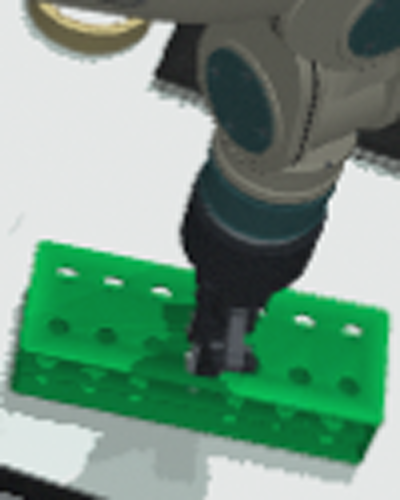

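View pics/sr2.png

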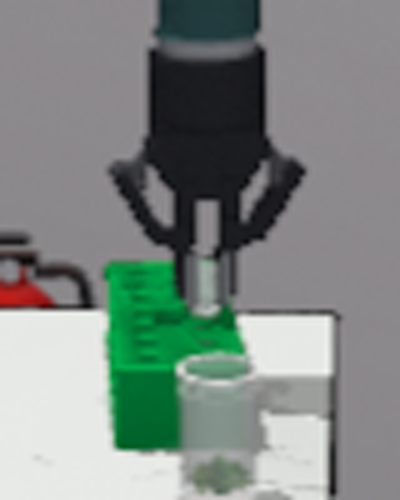

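Run:
```python
from h import *
import pickle
# carry to above well, foot ~30 above deck
o=down(YAW).as_rotvec()
r.goto((652.5,77,78+125+GD),o); st()
r.pause(.3)
S=r.read_camera("side");T=r.read_camera("top");ob=st()
pickle.dump((S,T,ob),open("st2.pkl","wb"))
crop(T,(280,130,380,230),"tr3.png");crop(S,(210,150,300,270),"sr3.png")
```

```text
t8.72 pos [652.5  75.9 357.7] F [-1.06 -0.79 -0.06] op 14.9
t9.12 pos [652.5  76.6 357.8] F [ 0.03  0.15 -0.43] op 15.5
```

View pics/tr3.png

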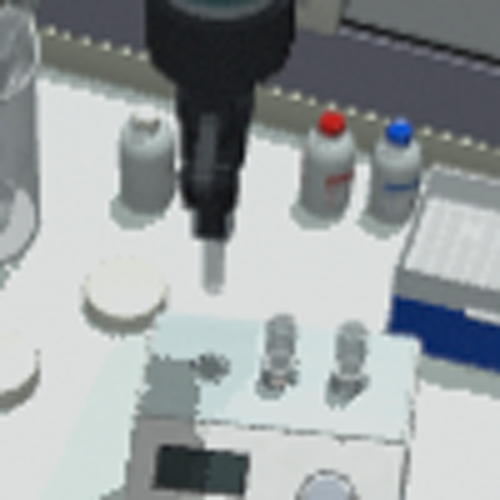

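View pics/sr3.png

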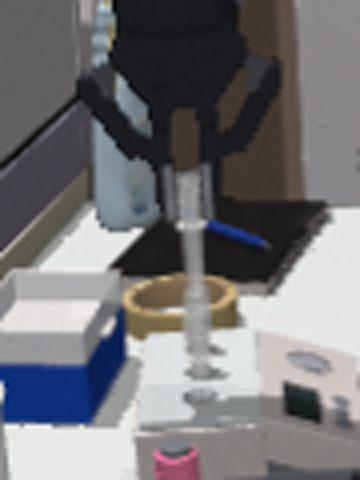

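Run:
```python
from h import *
import pickle
np.set_printoptions(precision=1,suppress=True)
S,T,ob=pickle.load(open("st2.pkl","rb"))
p=ob["position"];R=Ro.from_rotvec(ob["eef_rot"]);print(R.as_matrix()[:,2])
for d in(0,60,100,GD-12,GD,GD+27,GD+78):
    X=p+R.apply([0,0,d]);print(d,X,"T",(proj(T,X)[0]-[280,130]+.5)*5-.5,"S",(proj(S,X)[0]-[210,150]+.5)*4-.5)
for X in([652,77.5,60],):print((proj(T,X)[0]-[280,130]+.5)*5-.5,"S",(proj(S,X)[0]-[210,150]+.5)*4-.5)
for n,pp in(("S",S),("T",T)):
    for l in("tube_centre","tube_foot","well_mouth"):
        print(n,l,[(np.array(d["location"]),d["p"]) for d in (r.pinpoint(pp,l))])
crop(S,(235,185,285,260),"sr3b.png")
```

```text
[ 0. -0. -1.]
0 [652.5  76.6 357.8] T [221.5 -30.6] S [167.8 -53.2]
60 [652.5  76.6 297.8] T [219.4  60. ] S [174.9  44.4]
100 [652.5  76.6 257.8] T [218.1 117. ] S [179.6 107.5]
142.7 [652.5  76.6 215.1] T [216.8 175.2] S [184.5 173.2]
154.7 [652.5  76.6 203.1] T [216.4 191.1] S [185.9 191.4]
181.7 [652.5  76.6 176.1] T [215.6 226.1] S [189.  231.7]
232.7 [652.6  76.6 125.1] T [214.2 289.7] S [194.6 306. ]
[210.5 366.5] S [202.2 398.2]
S tube_centre [(array([258. , 209.6]), 0.53)]
S tube_foot [(array([258.4, 225. ]), 0.62)]
S well_mouth [(array([258.9, 246.8]), 0.92)]
T tube_centre [(array([323.7, 176.9]), 0.39)]
T tube_foot [(array([321.8, 189.4]), 0.54)]
T well_mouth [(array([192.8, 168.9]), 0.86), (array([324. , 200.5]), 0.68)]
```

View pics/sr3b.png

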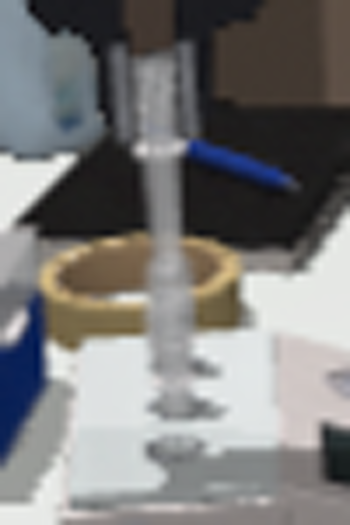

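Run:
```python
from h import *
import pickle
np.set_printoptions(precision=1,suppress=True)
r.movel((653.5,78,78+64+GD),120); r.pause(.2)
S=r.read_camera("side");T=r.read_camera("top");ob=st()
pickle.dump((S,T,ob),open("st3.pkl","wb"))
crop(T,(295,165,350,215),"tr4.png");crop(S,(235,185,295,265),"sr4.png")
p=ob["position"]
for d in(GD+8,GD+27,GD+78):
    X=p-[0,0,d]
    print("T",(proj(T,X)[0]-[295,165]+.5)*11-.5,"S",(proj(S,X)[0]-[235,185]+.5)*7-.5)
```

```text
t10.38 pos [653.8  78.  297.7] F [ 0.1 -0.5 -0.2] op 14.9
T [303.8 221.5] S [159.8 267.5]
T [302.6 272.2] S [163.5 315.3]
T [299.7 403.9] S [173.2 440.6]
```

View pics/tr4.png

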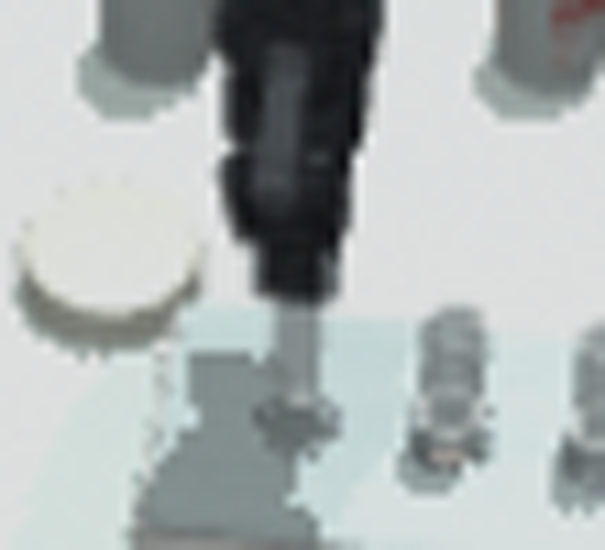

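View pics/sr4.png

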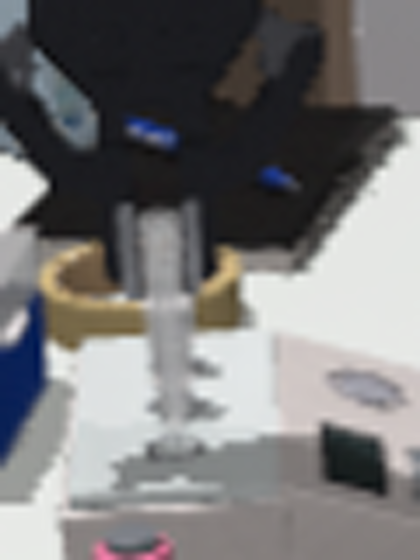

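```bash
cat >> h.py <<'E'
def desc(x,y,zs,lim=3,sp=60):
    for z in zs:
        r.movel((x,y,z+78+GD),sp); o=r.get_obs()
        f=np.mean([r.get_obs()["ft_force"] for _ in range(1)],axis=0)
        print("foot %.1f"%z, np.round(o["position"][:2],1), round(float(o["position"][2]-78-GD),1), "F",np.round(f,1),"t%.2f"%o["t"])
        if f[2]>lim: return False
    return True
E
python3 - <<'E'
from h import *
print(desc(653.2,77.8,[62,60,58.5,57,55.5,54,52]))
E
```

```text
foot 62.0 [653.1  77.8] 61.9 F [-0.2  0.  -0.4] t10.63
foot 60.0 [653.1  77.8] 59.7 F [ 0.3  0.  -0.3] t10.88
foot 58.5 [653.1  77.8] 58.3 F [-0.1  0.   0. ] t11.13
foot 57.0 [653.2  77.8] 56.9 F [-0.9 -0.1  0.1] t11.38
foot 55.5 [653.3  77.8] 55.4 F [ 0.3  1.2 -0.3] t11.63
foot 54.0 [653.3  77.8] 53.9 F [ 1.1  0.  -0.9] t11.88
foot 52.0 [653.2  77.8] 51.8 F [ 0.3  0.4 -1.1] t12.13
True
```

Run:
```python
from h import *
print(desc(653.2,77.8,[48,44,40,36,32,28,25,23,21.5,20.5],lim=4))
S=r.read_camera("side");T=r.read_camera("top")
crop(T,(295,150,350,215),"tr5.png");crop(S,(235,185,295,265),"sr5.png")
```

```text
foot 48.0 [653.2  77.8] 47.6 F [ 1.6  0.1 -0.2] t12.38
foot 44.0 [653.2  77.8] 43.6 F [ 2.3  0.5 -1.3] t12.63
foot 40.0 [653.2  77.8] 39.7 F [ 0.7  1.  -0.1] t12.88
foot 36.0 [653.2  77.8] 35.7 F [ 1.7  1.  -0.4] t13.13
foot 32.0 [653.2  77.8] 31.7 F [ 2.   0.3 -1.1] t13.38
foot 28.0 [653.2  77.8] 27.7 F [ 2.   1.3 -2. ] t13.63
foot 25.0 [653.2  77.8] 24.7 F [ 2.7  0.2 -1.3] t13.88
foot 23.0 [653.3  77.8] 22.9 F [ 2.3 -0.7 -1.4] t14.13
foot 21.5 [653.3  77.8] 21.5 F [ 2.2  0.4 -1.3] t14.38
foot 20.5 [653.3  77.8] 20.6 F [ 1.5  0.3 -0.9] t14.63
True
```

View pics/tr5.png

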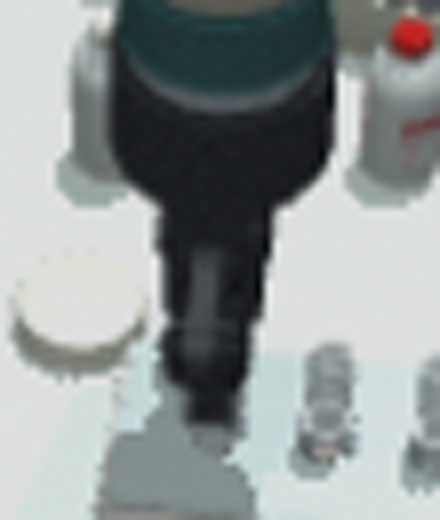

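View pics/sr5.png

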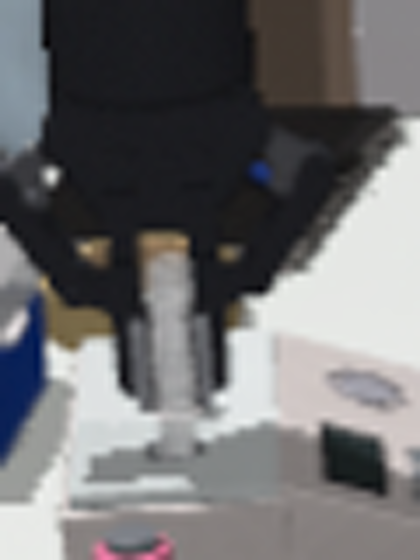

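Run:
```python
from h import *
print(desc(653.8,77.9,[20,19.3,18.8],lim=4))
r.gripper_to(40); st()
r.movel((653.8,77.9,180+GD),150); st()
S=r.read_camera("side");T=r.read_camera("top")
crop(T,(285,150,395,260),"tr6.png");crop(S,(235,175,325,265),"sr6.png")
import pickle; pickle.dump((S,T),open("st6.pkl","wb"))
```

```text
foot 20.0 [653.5  77.9] 19.8 F [1.1 0.3 0.1] t14.98
foot 19.3 [653.6  77.9] 19.0 F [ 0.8 -0.2 -0.5] t15.23
foot 18.8 [653.6  77.9] 18.5 F [ 0.8 -0.2 -0.5] t15.48
True
t15.84 pos [653.7  77.9 251.4] F [-0.83  0.45  0.92] op 40.3
t16.55 pos [653.4  77.9 334. ] F [-0.9  -0.15  0.13] op 39.9
```

View pics/tr6.png

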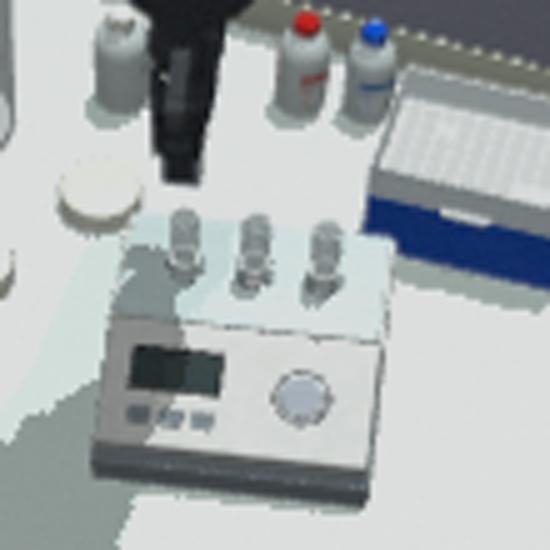

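View pics/sr6.png

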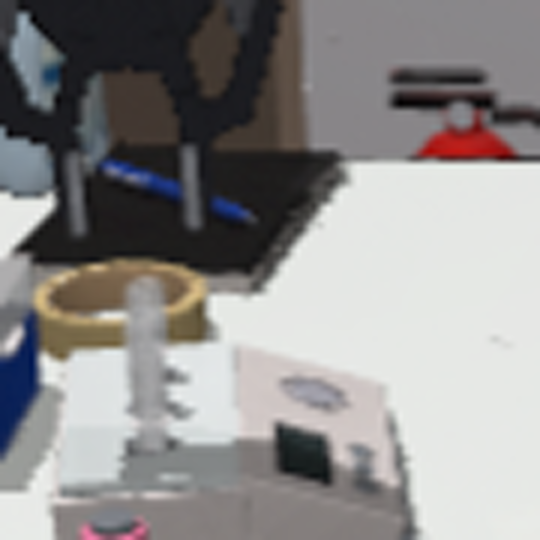

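```bash
python3 - <<'E' | sed -n '/----/,$p'
from fit import *
print("----")
c6=lambda a,o:c([a],6,o)[0]
print("S top",onz(S,c6((204,75),(270,255)),145),"sleeve-bottom handle",onz(S,c6((206,262),(270,255)),70),"foot",onz(S,c6((217,419),(270,255)),6))
print("T foot",onz(T,c6((301,433),(170,160)),6))
print("T tri",tri(T,c6((263,236),(170,160)),S,c6((204,75),(270,255))))
# sleeve top T: ellipse centre approx (286,348)
print("T handle bottom",onz(T,c6((279,350),(170,160)),70))
print("small probe base",onz(T,c6((97,378),(170,160)),0),"top",onz(T,c6((64,252),(170,160)),100))
print("pink base",onz(T,c6((488,285),(170,160)),0))
print("proj",[ (proj(T,X)[0]-[170,160]+.5)*6-.5 for X in ([493,330,145],[493,330,70],[493,330,6])],[ (proj(S,X)[0]-[270,255]+.5)*6-.5 for X in ([493,330,145],[493,330,70],[493,330,6])])
E
```

```text
----
S top [493.23 336.94 145.  ] sleeve-bottom handle [495.69 333.23  70.  ] foot [493.7  334.64   6.  ]
T foot [488.78 328.73   6.  ]
T tri (array([494.32, 331.22, 142.15]), np.float64(0.27893683312922857))
T handle bottom [487.24 330.27  70.  ]
small probe base [487.89 438.84   0.  ] top [483.76 434.12 100.  ]
pink base [609.71 286.26   0.  ]
proj [array([263.12, 234.91]), array([285.1 , 341.18]), array([302.54, 425.76])] [array([207.77,  65.77]), array([215.  , 257.64]), array([220.84, 411.87])]
```

Run:
```python
from h import *
o=down(YAW).as_rotvec()
r.goto((494,331,225+GD),o); st()
r.gripper_to(60)
r.movel((494,331,112+GD),130); r.pause(.1); st()
S=r.read_camera("side");T=r.read_camera("top")
crop(T,(165,120,275,250),"tg.png");crop(S,(250,200,360,345),"sg.png")
```

```text
t17.81 pos [494.6 330.4 379.3] F [0.6  0.17 0.11] op 40.1
t19.26 pos [494.6 331.3 268. ] F [-0.84  0.01 -0.24] op 60.1
```

View pics/tg.png

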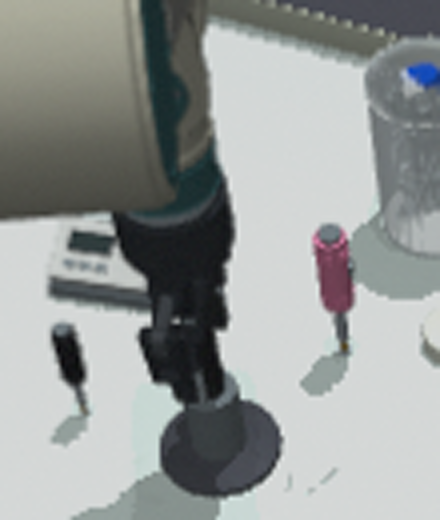

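View pics/sg.png

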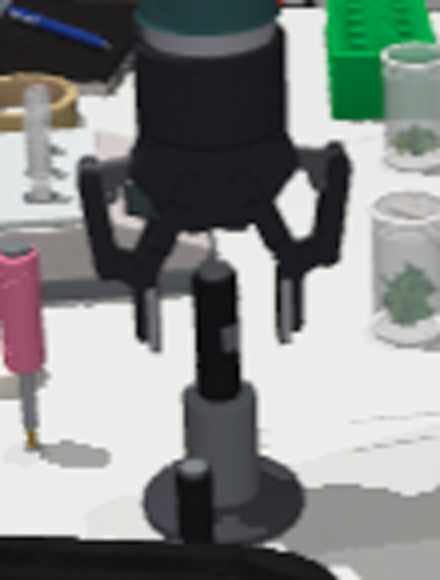

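Run:
```python
from h import *
import pickle
r.gripper_to(10,60); st()
r.movel((494.3,331.2,120+GD),60); st()
r.movel((494.3,331.2,112+125+GD),180); r.pause(.25); ob=st()
S=r.read_camera("side");T=r.read_camera("top")
pickle.dump((S,T,ob),open("st7.pkl","wb"))
p=ob["position"]
for d in(GD,GD+30,GD+97): print(d,(proj(T,p-[0,0,d])[0]-[165,100]+.5)*4-.5,(proj(S,p-[0,0,d])[0]-[270,170]+.5)*5-.5)
crop(T,(165,100,275,245),"tg2.png");crop(S,(270,170,340,285),"sg2.png",s=5)
```

```text
t19.78 pos [494.3 331.1 267.2] F [ 0.26 -0.45  3.45] op 22.5
t20.07 pos [494.3 331.2 275. ] F [-0.16 -0.15 -1.24] op 22.9
t21.12 pos [493.9 331.  390.1] F [ 0.2   0.21 -1.05] op 22.5
154.7 [175.1631064 301.9770461] [162.71624631 273.7878238 ]
184.7 [181.80313484 333.89673286] [165.38097551 344.23233691]
251.7 [195.8528263  401.58067369] [171.11541458 495.2321417 ]
```

View pics/tg2.png

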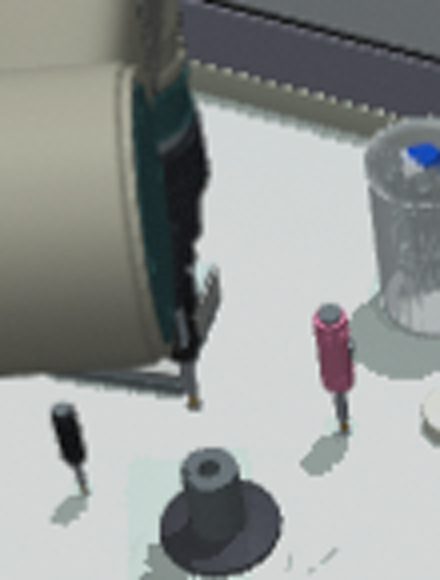

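View pics/sg2.png

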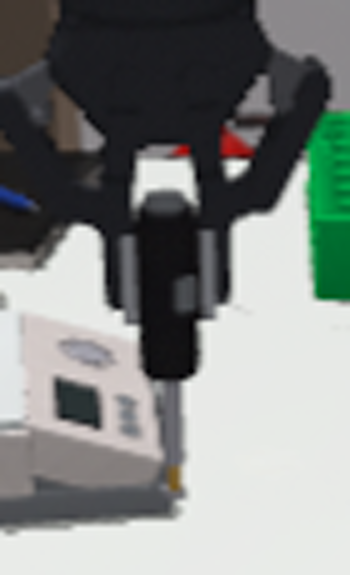

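```bash
cat >> h.py <<'E'
B=Ro.from_euler('ZY',[YAW,-np.radians(20)]).as_matrix()
N=B[:,2]; XS=B[:,0]; YS=B[:,1]
TO=Ro.from_matrix(np.c_[XS,np.cross(-N,XS),-N])
SPOT=np.array([598.5,-13.8,47.5])
def tcp(off,dx=0,dy=0,L=97): return SPOT+XS*dx+YS*dy+N*(off+L+GD)
E
python3 - <<'E'
from h import *
import pickle
np.set_printoptions(precision=2,suppress=True)
print(N,XS,r.inverse_kinematics(tcp(70),TO.as_rotvec()))
r.goto(tcp(70),TO.as_rotvec()); st()
r.movel(tcp(15),100,TO.as_rotvec()); r.pause(.3); ob=st()
S=r.read_camera("side");T=r.read_camera("top")
pickle.dump((S,T,ob),open("st8.pkl","wb"))
p=ob["position"];R=Ro.from_rotvec(ob["eef_rot"])
for d in(GD-33,GD+37,GD+97): X=p+R.apply([0,0,d]);print(d,X,(proj(T,X)[0]-[290,130]+.5)*5-.5,(proj(S,X)[0]-[240,160]+.5)*6-.5)
crop(T,(290,130,400,245),"tc.png",s=5);crop(S,(240,160,330,255),"sc.png",s=6)
E
```

```text
[-0.33 -0.08  0.94] [0.91 0.22 0.34] [-0.25 -0.04 -0.53  0.76  0.16  1.12]
t22.57 pos [491.8 -38.6 350.2] F [ 0.55 -0.25 -1.45] op 22.6
t23.57 pos [509.9 -34.9 298.8] F [ 0.27 -0.07 -0.68] op 22.7
121.69999999999999 [550.52 -25.34 184.47] [283.78 403.13] [377.44 198.7 ]
191.7 [573.9  -19.86 118.72] [282.22 447.92] [330.27 338.36]
251.7 [593.94 -15.17  62.36] [280.99 483.33] [291.22 454.1 ]
```

View pics/tc.png

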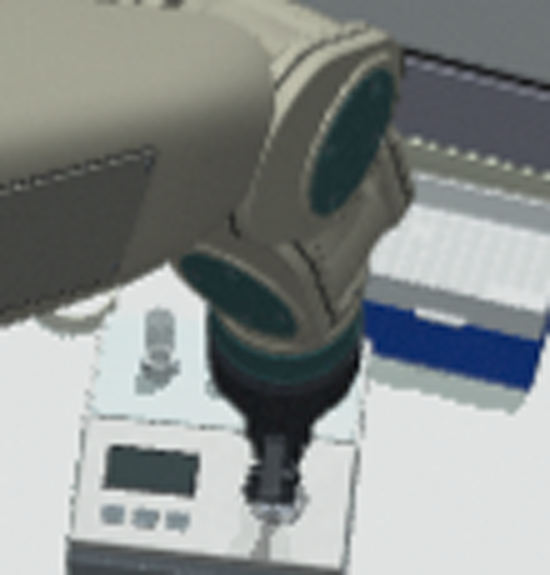

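View pics/sc.png

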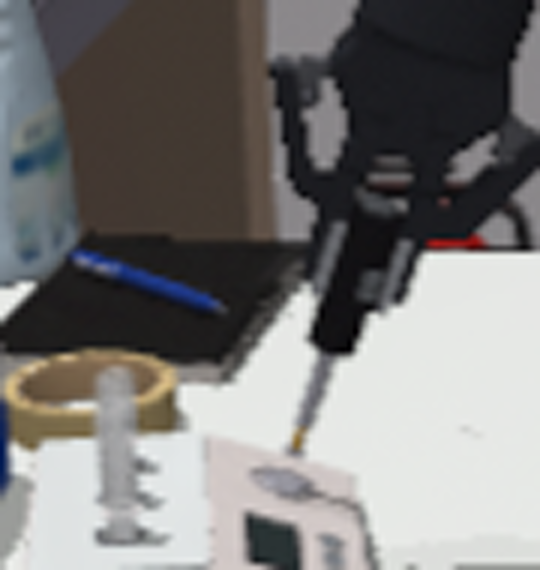

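Run:
```python
from h import *
import pickle
S,T,ob=pickle.load(open("st8.pkl","rb"));p=ob["position"];R=Ro.from_rotvec(ob["eef_rot"])
print((proj(T,SPOT)-[325,210]+.5)*14-.5)
for d in(GD+37,GD+60,GD+85,GD+97):print((proj(T,p+R.apply([0,0,d]))-[325,210]+.5)*14-.5)
crop(T,(325,210,370,250),"tcz.png",s=14)
S0,T0=pickle.load(open("st.pkl","rb"));crop(T0,(325,210,370,250),"tcz0.png",s=14)
```

```text
[[294.98913311 261.69307885]]
[[301.11572239 135.07465127]]
[[299.76076866 173.94057862]]
[[298.33195826 214.96897623]]
[[297.66179081 234.22846962]]
```

View pics/tcz.png

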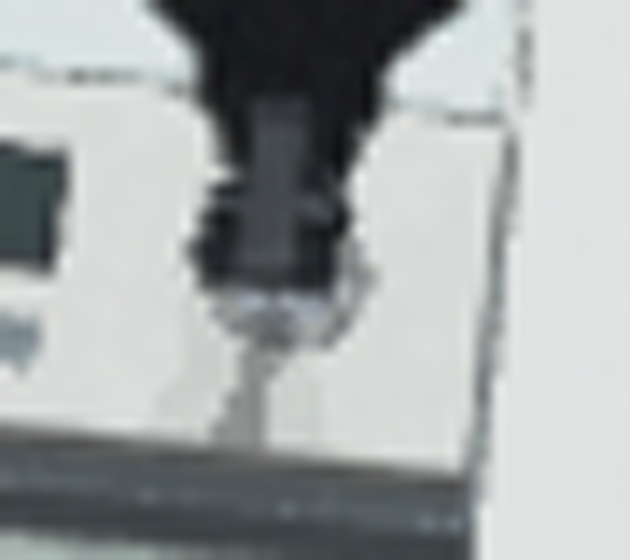

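View pics/tcz0.png

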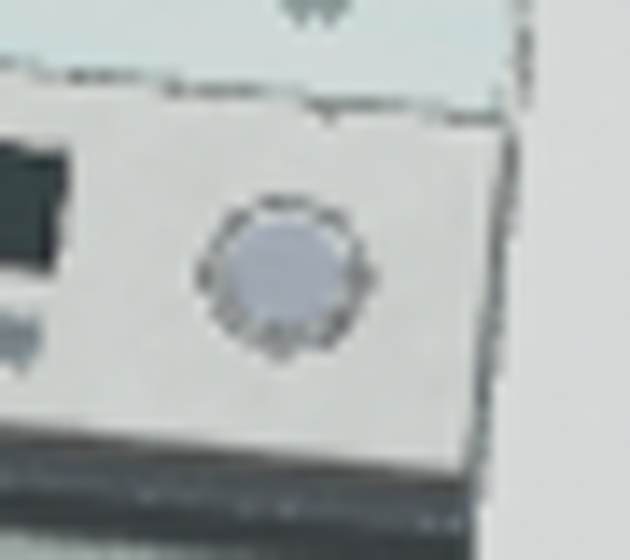

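```bash
cat >> h.py <<'E'
SPOT=np.array([599.5,-12.8,47.5])
def favg(n=8,dt=.03):
    F=[];P=[]
    for _ in range(n):
        r.pause(dt);o=r.get_obs();F.append(o["ft_force"]);P.append(o["position"])
    return np.mean(F,0),np.mean(P,0),o["t"]
E
python3 - <<'E'
from h import *
import json
np.set_printoptions(precision=2,suppress=True)
rv=TO.as_rotvec()
r.movel(tcp(10),60,rv); r.pause(.2)
F0,P0,t=favg(20); print("tare",F0,t); D=[]
json.dump(list(F0),open("tare.json","w"))
for off in (5,2,0,-2,-4,-5):
    r.movel(tcp(off),40,rv); F,P,t=favg(10)
    o=(P-SPOT)@N-97-GD
    print(off,round(o,2),"F",F-F0,"Fn",round((F-F0)@N,2),"t%.2f"%t)
    if (F-F0)@N>2: break
S=r.read_camera("side");crop(S,(265,215,315,255),"sd.png",s=14)
T=r.read_camera("top");crop(T,(325,200,370,240),"td.png",s=14)
E
```

```text
tare [ 0.03 -0.03 -0.99] 24.7917
5 4.93 F [ 0.28  0.01 -0.06] Fn -0.15 t25.40
2 1.97 F [ 0.04 -0.03 -0.13] Fn -0.13 t25.98
0 0.07 F [0.31 0.01 0.78] Fn 0.63 t26.57
-2 -1.94 F [ 0.01 -0.4   1.32] Fn 1.27 t27.15
-4 -3.94 F [-0.16 -0.02  2.58] Fn 2.48 t27.73
```

View pics/sd.png

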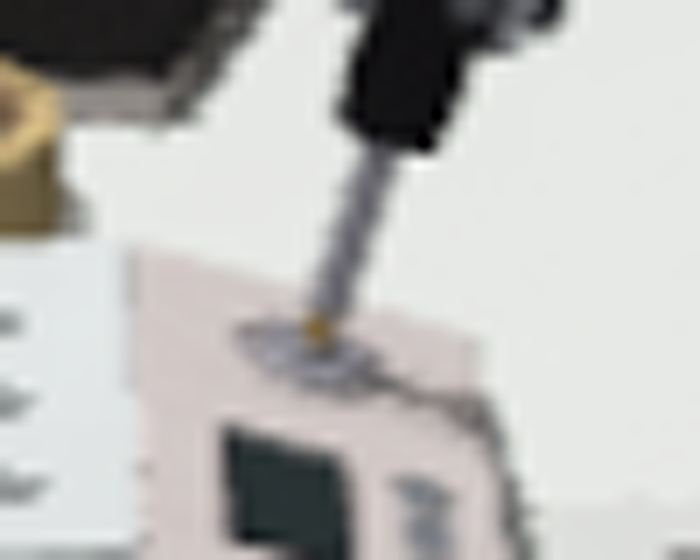

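View pics/td.png

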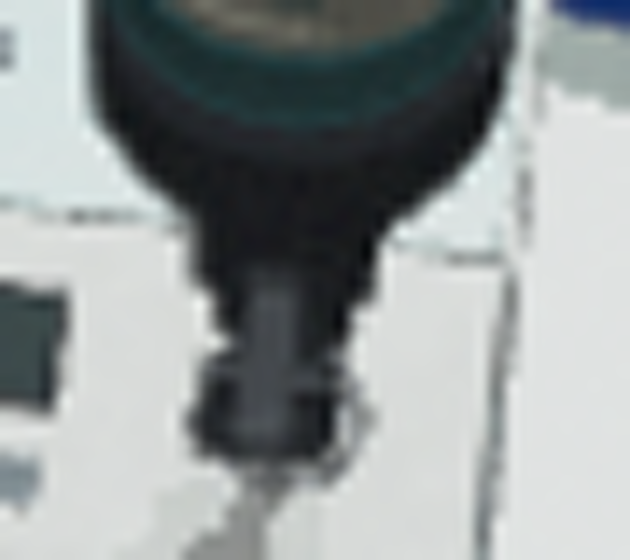

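Run:
```python
from h import *
import json
np.set_printoptions(precision=2,suppress=True)
F0=np.array(json.load(open("tare.json")))
F,P,t=favg(40,.04); print("Fn",(F-F0)@N,F-F0,t,(P-SPOT)@N-97-GD, Ro.from_rotvec(r.get_obs()["eef_rot"]).as_matrix()[:,2]+N)
S=r.read_camera("side")
S0=__import__("pickle").load(open("st.pkl","rb"))[0]
crop(S0,(265,215,315,255),"sd0.png",s=14)
for X in (SPOT,SPOT+N*6,SPOT-YS*12,SPOT+YS*12,SPOT+XS*12,SPOT-XS*12): print((proj(S,X)-[265,215]+.5)*14-.5)
```

```text
Fn 2.1539944644984175 [ 0.33 -0.05  2.41] 29.5 -3.958795159100248 [ 0. -0.  0.]
[[304.27 362.28]]
[[313.14 335.84]]
[[301.58 338.76]]
[[307.01 386.2 ]]
[[247.02 347.04]]
[[361.32 377.47]]
```

View pics/sd0.png

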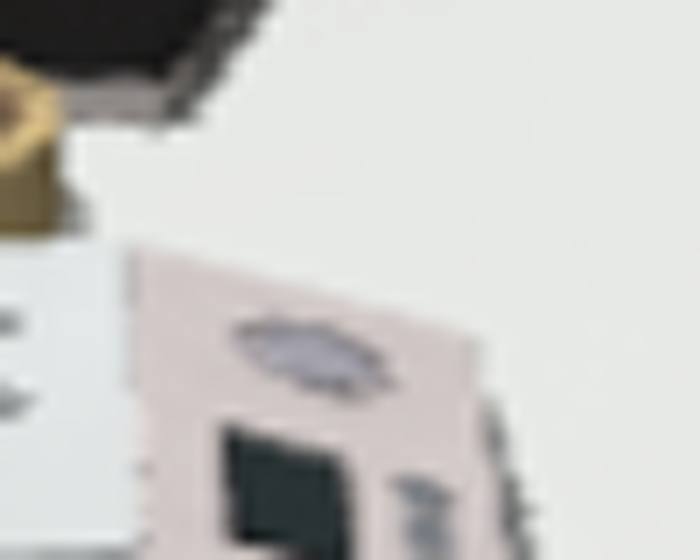

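Run:
```python
from h import *
np.set_printoptions(precision=2,suppress=True)
rv=TO.as_rotvec()
r.movel(tcp(8),60,rv); r.movel(tcp(8,1.2,.8),30,rv); r.pause(.2)
F0,P,t=favg(40,.04);print("tare",F0,t)
r.movel(tcp(2.5,1.2,.8),50,rv)
r.movel(tcp(-4.4,1.2,.8),25,rv); r.pause(.2)
F,P,t=favg(40,.04);print("Fn",(F-F0)@N,F-F0,t,(P-SPOT)@N-97-GD)
S=r.read_camera("side");crop(S,(265,215,315,255),"se.png",s=14)
crop(S,(230,150,375,265),"se2.png")
T=r.read_camera("top");cv2.imwrite("pics/te.png",T["pixels"])
for c,p in(("S",S),("T",T)):
  for l in("tip_face","check_spot"):print(c,l,[(d["location"],d["p"]) for d in r.pinpoint(p,l)])
st()
```

```text
tare [ 0.07 -0.06 -1.05] 32.0167
Fn 2.444276636329502 [ 0.44 -0.02  2.75] 34.5667 -4.311203911486018
S tip_face []
S check_spot [([258.9, 248.6], 0.63), ([258.1, 262.0], 0.41)]
T tip_face []
T check_spot []
t34.87 pos [518.1 -31.2 280.3] F [ 0.7  -0.3   2.36] op 22.7
```

View pics/se.png

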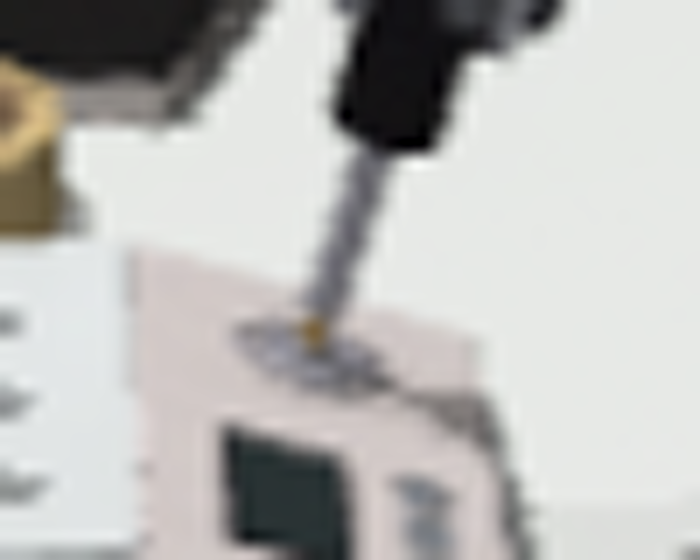

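View pics/se2.png

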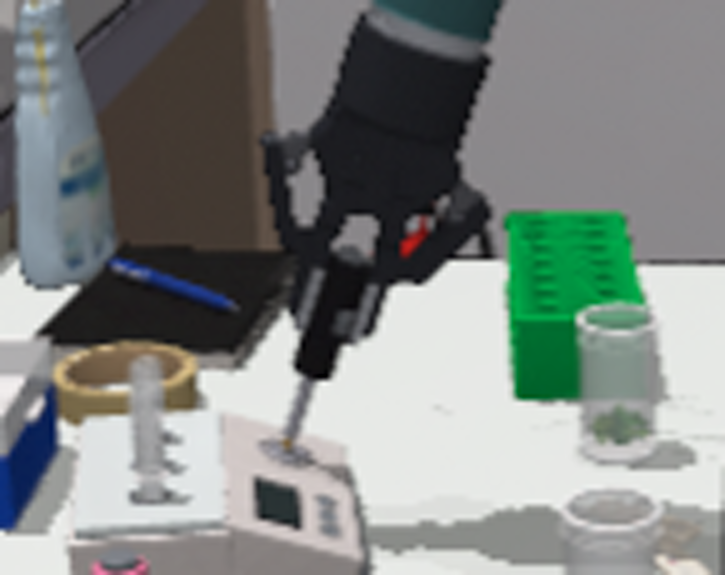

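View pics/te.png

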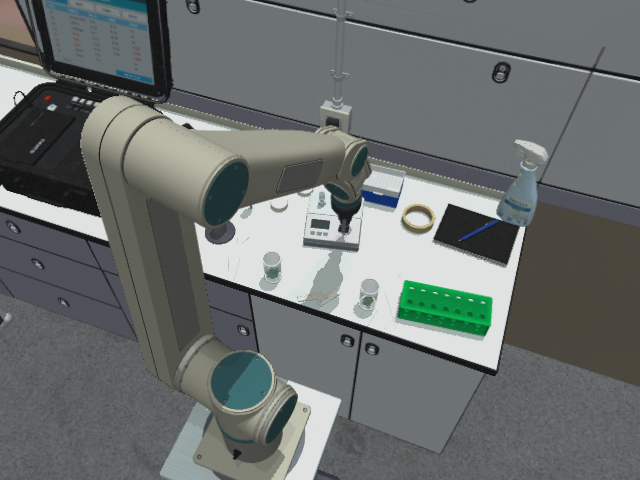

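The force along the slope normal is 2.44 N, about 6 mm of travel. The tip is on the disc, with its face near (315,350) in the crop against a disc centre of (313,356). Both cups stand at (271,266) and (369,294), where they started, and the tube is in the well. I am handing in.

```bash
python3 -c "
from station import r
r.job_done(); print(r.get_obs()['t'])"
```

```text
the job is handed in; nothing more can be done
the job is handed in; nothing more can be done
```

The job is handed in, at about 35 s on the robot's clock. The tube is in the empty well, and the arm is holding the probe on the check spot.

- **Tube:** I lowered it to the well floor and let go. In the picture it stands at the same height as the two fixed tubes. The well pushed back sideways with about 2 N at most, and no upward floor force showed before release.
- **Probe:** I took the large black probe from its stand and held it square to the slope by the arm's own pose. The measured force is about 2.4 N along the slope normal, which is about 6 mm of tip travel.
- **Tip position:** In the side view the tip is on the disc, within about 3 mm of its centre. In the top view the gripper hides the tip.
- **Cups:** Both stand where they were at the start.

Two checks disagreed or failed. The two cameras differed by about 3 mm in x at the block; I trusted the side view, and the well fit bore it out. The trained network did not find the tip or the correct check spot in the last pictures, so those checks rest on the pictures themselves and the force readings.

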